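Bring a bottle's mark into the camera's view with a sprung mirror

TASK

First turn the amber bottle, upright in its white seat, until its green mark squarely faces the middle of the mirror, and leave it so. Then take the mirror's blue handle and turn the mirror until the fixed camera, looking into it, has the green mark in the middle of its view (the red needle then points straight at the mark), and finish while still holding the handle at that angle: the mirror is sprung and swings back if let go. Do not touch the glass, and leave the other things on the desk where they stand.

Things in the scene. Friction and masses are not known exactly. Their poses are not given: they have to be found in the camera images.
- axis (a point): Point on the mirror's upright turning axis, in the plane of the glass, 50 mm above the desk: the middle of the mirror in plan. The mirror stands on a round grey foot, 90 mm across and 12 mm high, fixed to the desk, its place and yaw differ from start to start.
- lens (a point): Middle of the front of the camera's lens, 50 mm above the desk, 117 mm from the mirror's axis. The camera is a black box 56x46x42 mm, its top 71 mm above the desk, on an aluminium rail 10 mm high joined to the mirror's foot; it is fixed, looks straight at the mirror's axis and cannot be turned.
- turner (a joint): Angle of the mirror about its upright axis, rad; 0 at the stop where it rests, growing anticlockwise seen from above, up to 1.3. A spring (about 0.04 N m at 0, growing by 0.08 N m per rad) drives it back to 0 when let go. The camera sees the mark when the glass's outward normal halves the angle, seen from above, between the directions from the axis to the lens and to the mark.
- glass: The mirror glass, upright, 60 mm wide and 78 mm high, from 33 to 111 mm above the desk, in a black frame that reaches 1.5 mm more above and 3 mm more at each side. Origin on the turning axis at desk height; x axis: the glass's outward normal; y along the glass; z up. It turns with the handle. Not to be touched.
- handle: The mirror's blue grip on top of the frame, turning with it: an upright bar 14 mm thick (along its x axis, the glass's normal), 46 mm long (along y, parallel to the glass), from 124 to 168 mm above the desk, centred on the turning axis. Origin on the axis at desk height, axes as the glass's.
- sight_needle: Flat red needle on the foot, 14 mm above the desk, reaching 86 mm from the axis, geared to turn twice as far as the mirror: it always points along the line in which the camera looks after the mirror. Origin on the turning axis at desk height; x axis points along the needle. It only shows, it cannot be pushed.
- seat: Round white seat fixed to the desk, 62 mm across, with a floor 4 mm high and a rim 10 mm high, inside 46 mm across: the bottle stands in it. Origin at the middle of its underside.
- sample: The amber bottle with a white cap, 41 mm across and 82 mm high (the round body to 66 mm, the cap 26 mm across above it), about 0.09 kg, loose, standing in the seat. Origin at the middle of its underside, 4 mm above the desk in the seat; z up; its x axis points out through the green mark.
- mark: The bottle's mark: a bright green patch 18 mm wide and 22 mm high on its side, with a green stripe above it up the side of the cap and across the cap's top from its middle towards the patch. Origin at the patch's middle, 20.5 mm out from the bottle's axis and 36 mm above its underside; x axis points straight out of the patch.
- dropper: Bystander, to be left alone: white squeeze bottle with a nozzle, 41 mm across, 118 mm high. Origin at the middle of its underside.
- mailer: Bystander, to be left alone: blue slide box, 31x83x22 mm. Origin at the middle of its underside.
- tape: Bystander, to be left alone: flat roll of beige tape, 77 mm across, 16 mm high. Origin at the middle of its underside.

How it is judged:
On the way, in this order (a step that is already met when the one before it is completed fails the run):
1. the bottle, upright in its seat, has its green mark facing the mirror's axis, while the mirror does not yet show it to the camera (y of axis in the frame of mark between -0.04 and 0.04 m and x of axis in the frame of mark above 0.05 m and horizontal distance between sample and seat below 0.008 m and height (world z) of sample below 0.01 m and angle between sample's own z axis and vertical below 0.1 rad and value of joint turner below 0.15 rad), for 0.3 s.
2. the mirror is held by its handle so that the camera sees the mark (y of axis in the frame of mark between -0.04 and 0.04 m and x of axis in the frame of mark above 0.05 m and y of mark in the frame of sight_needle between -0.018 and 0.018 m and x of mark in the frame of sight_needle above 0.05 m and contact force between the fingers and handle above 1 N and velocity of joint turner between -0.05 and 0.05 rad/s), for 0.5 s.
At the end, for the whole second after the job is handed in: Bottle upright in its seat (within 8 mm); the line straight out of its mark passes within 40 mm of the mirror axis; the needle's line passes within 18 mm of the mark, from above; fingers press the handle with over 1 N; mirror still (under 0.05 rad/s) (all of step 2 and horizontal distance between sample and seat below 0.008 m and height (world z) of sample below 0.01 m and angle between sample's own z axis and vertical below 0.1 rad); the arm keeps its last pose, push and grip.
It fails at once if the glass is touched (contact force between any of the fingers, the arm and glass above 0.5 N).
It fails at once if the bottle is tipped or taken out of its seat (angle between sample's own z axis and vertical above 0.35 rad or horizontal distance between sample and seat above 0.03 m).
It fails at once if the squeeze bottle is moved (distance of dropper from where it was at the start of the episode above 0.02 m).
It fails at once if the blue slide box is moved (distance of mailer from where it was at the start of the episode above 0.02 m).
It fails at once if the tape roll is moved (distance of tape from where it was at the start of the episode above 0.02 m).
It also fails if it takes over 48 s, if anything falls off the work surface, if the arm or the gripper's body presses on something with over 40 N, if the wrist force passes 120 N, or if a joint passes its speed limit or range.

ROBOT

A 6-joint arm with a two-finger parallel gripper is mounted at the origin on a cart in front of the work surface, level with it; the furniture and walls round the work are solid. World frame = base frame: x ahead of the robot, y to its left, z up, the work surface at z = 0. Lengths are in m, angles in rad, forces in N, time in s.
With the tool pointing down it reaches from about 0.35 to 0.775 m from the base axis. Payload 7.3 kg.
Tool frame: the origin (TCP) lies at the very end of the fingers, on their centre line; the grasp point (between the pads) lies 19 mm behind it; z points along the fingers, y is the direction in which the jaws open and shut (so a half turn about z gives the same grasp; the last joint's range is limited). The gripper opens to 92 mm and grips with 3 to 60 N. Pads are 19 mm wide; open, the fingers measure 130 mm over their backs; the gripper's body (75 mm by 190 mm) begins 47 mm behind the grasp point.
Start: joints at [1.105, 0.342, 1.524, -0, 1.275, -0.146], TCP at [0.165, 0.498, 0.227] pointing down, gripper open.
Joint ranges: [-2.53, 2.53], [-0.77, 2.02], [0.04, 2.7], [-1, 4.14], [0.28, 2.66], [-3.11, 3.11]. Speed limits (rad/s): [2.57, 2.57, 3.14, 3.14, 3.14, 3.14].

INTERFACE

Orientations are given as a rotation vector (axis times angle).
In Python, from cell import manip gives the robot as it stands. The module is installed in compiled form; this text tells all that it offers. Calls block until the motion is done:
- manip.goto(position, orientation): joint-space move of the TCP to a pose.
- manip.move_straight(position, frame=None, speed=0.15, max_force=None): straight line of the TCP; frame=None keeps the orientation; speed is the mean speed in m/s. With max_force (N) it stops when the force on the tool has changed by that much, and returns True; else False.
- manip.move_j(angles): joint-space move.
- manip.gripper_to(opening, grasp_force=None): finger opening in m; grasp_force is the grip in N (None keeps the last); returns when the fingers have stopped.
- manip.sleep(seconds).
- manip.inverse_kinematics(position, orientation): joint angles nearest the present ones, or None.
- manip.state(): the state.
- manip.capture(name): name is "scene" or "top" or "wrist"; returns the picture (400x640x3 uint8, blue, green, red); there is no depth.
- manip.get_calibration(name): a dict with "fovy" (degrees; the focal length in pixels is half the picture's height over the tangent of half this angle, whatever the lens; pixels are square), "cx", "cy" (the principal point, pixels), "pose" (4x4, takes a point from camera to world coordinates); the wrist camera has in their place "T_tool_cam" (4x4, takes a point from camera to tool coordinates, whose origin is the TCP and whose axes are the flange's). Camera axes: x right, y down, z forward; pixel columns grow to the right and rows downward; lengths in m; the calibration is good to about 2 mm. A picture is of the moment at which its call begins: read the wrist's pose just before it. get_calibration takes no time and is no camera call.
A pose or a line that the arm cannot do raises manip.PlanningError and nothing moves.
- manip.finish_job(): hands the job in, once; it reports no verdict.
Trained networks look in the newest picture that a camera, given by its name, has taken for a name from the list of things; names that differ only in an ending like _2 or _b are one class to them, and where a whole thing is asked for, a point or a joint stands for the part that bears it (a point fixed in the world has none). Each returns a list of dicts, best first, with "conf" (0 to 1); they miss things now and then, are a little off and sometimes report something else, mostly with a low value. They report only what shows in the picture. A call takes as long as a camera call.
- manip.look_for(label, camera): "bbox" ([left, top, width, height] as shares, 0 to 1, of the picture: columns of its width, rows of its height, round what is visible of it).
- manip.outline_of(label, camera): "mask" (400x640 bool, what is visible of it) and "bbox" ([left, top, width, height] as shares, 0 to 1, of the picture: columns of its width, rows of its height, round what is visible of it).
- manip.mark_of(label, camera): "location" ([row, column] as shares, 0 to 1, of the picture: columns of its width, rows of its height: a listed point, or the origin of a listed thing).
The state is a dict: "t": time; "joints": joint angles; "dq": joint speeds; "joint_torque": joint torques, N m; "eef_pos": TCP position; "eef_rot": TCP orientation; "wrist_force": force on the tool from outside, world axes, zero at the start; "moment": the same for the moment, N m; "opening": finger opening in m.
Only numpy, scipy, OpenCV 4.12 (cv2) and the standard library are available. Lean on these libraries where they do the work, as an engineer would, in place of code of your own. Each camera call takes 0.05 s, during which the arm holds its last target.

## Working session

There is one attempt and no reset: what is moved stays moved. The work goes in short steps, each a Python script; the robot and the scene stay as the last script left them, time stands still between calls to the robot, and variables do not carry over. Pictures are saved under pics/ and viewed, and the job is handed in when it is done.

```bash
mkdir -p pics; ls
python3 - <<'E'
from cell import manip
import cv2, numpy as np
np.set_printoptions(precision=4,suppress=True)
s=manip.state(); print(s['t'],s['eef_pos'],s['eef_rot'],s['opening'])
for n in ['top','scene']:
    im=manip.capture(n); cv2.imwrite(f'pics/{n}0.png',im)
    c=manip.get_calibration(n); print(n,c)
    for l in ['axis','lens','sample','mark','seat','handle','dropper','mailer','tape','sight_needle']:
        r=manip.mark_of(l,n)
        print(l,[(round(d['conf'],2),round(d['location'][1]*640,1),round(d['location'][0]*400,1)) for d in r[:2]])
print(manip.get_calibration('wrist'))
print(manip.state()['t'])
E
```

```text
pics
0.0 [0.1648 0.498  0.2261] [-0.5001 -3.1011  0.0023] 0.09201552789955761
top {'fovy': 42.06523227336022, 'cx': 326.8932429406479, 'cy': 202.41765976256076, 'pose': array([[-0.0115, -0.9933,  0.115 ,  0.4512],
       [-0.9997,  0.0092, -0.0209,  0.0287],
       [ 0.0197, -0.1152, -0.9931,  1.2056],
       [ 0.    ,  0.    ,  0.    ,  1.    ]])}
axis [(0.85, 332.3, 179.5)]
lens [(0.68, 330.6, 178.0), (0.64, 376.1, 206.9)]
sample [(0.66, 331.6, 184.0), (0.59, 299.6, 248.5)]
mark [(0.54, 307.9, 250.1)]
seat [(0.67, 298.8, 246.5)]
handle [(0.6, 331.2, 179.5)]
dropper [(0.54, 262.4, 174.7)]
mailer [(0.71, 379.8, 270.4)]
tape [(0.91, 393.0, 158.9)]
sight_needle [(0.49, 331.9, 183.2)]
scene {'fovy': 51.60853351331565, 'cx': 316.6866673465214, 'cy': 201.3038709246116, 'pose': array([[ 0.6232, -0.5945,  0.5082,  0.1127],
       [-0.7818, -0.4894,  0.3863, -0.3172],
       [ 0.019 , -0.638 , -0.7698,  0.7263],
       [ 0.    ,  0.    ,  0.    ,  1.    ]])}
axis [(0.64, 346.3, 189.0)]
lens []
sample [(0.74, 278.8, 226.8), (0.43, 414.5, 224.7)]
mark [(0.52, 283.4, 218.9)]
seat [(0.78, 279.0, 225.1)]
handle []
dropper [(0.81, 298.7, 165.3)]
mailer [(0.9, 330.6, 294.5)]
tape [(0.89, 414.5, 221.3)]
sight_needle [(0.64, 344.6, 198.9), (0.2, 278.2, 226.7)]
{'fovy': 59.277677093564705, 'cx': 315.6249843052523, 'cy': 197.27667836842613, 'T_tool_cam': array([[-0.0001, -0.968 , -0.2509,  0.0669],
       [ 1.    ,  0.0001, -0.0008,  0.0002],
       [ 0.0008, -0.2509,  0.968 , -0.1571],
       [ 0.    ,  0.    ,  0.    ,  1.    ]])}
1.1
```

```bash
cat > h.py <<'E'
import numpy as np, cv2
from scipy.spatial.transform import Rotation as R
from cell import manip
np.set_printoptions(precision=4,suppress=True)
def cam(n,st=None):
    c=manip.get_calibration(n); f=200/np.tan(np.radians(c['fovy'])/2)
    if n=='wrist':
        T=np.eye(4);T[:3,:3]=R.from_rotvec(st['eef_rot']).as_matrix();T[:3,3]=st['eef_pos'];P=T@c['T_tool_cam']
    else: P=c['pose']
    return f,c['cx'],c['cy'],P
def bp(C,u,v,z):
    f,cx,cy,P=C; d=P[:3,:3]@np.array([(u-cx)/f,(v-cy)/f,1]); o=P[:3,3]
    return o+d*(z-o[2])/d[2]
def pj(C,p):
    f,cx,cy,P=C; q=P[:3,:3].T@(np.array(p)-P[:3,3]); return np.array([cx+f*q[0]/q[2],cy+f*q[1]/q[2]])
E
python3 - <<'E'
from h import *
t=cam('top');s=cam('scene')
for n,z,a,b in [('axis',.05,(332.3,179.5),(346.3,189)),('lens',.05,(376.1,206.9),None),('sample',.004,(299.6,248.5),(278.8,226.8)),('mark',.04,(307.9,250.1),(283.4,218.9)),('seat',0,(298.8,246.5),(279,225.1)),('dropper',0,(262.4,174.7),(298.7,165.3)),('mailer',0,(379.8,270.4),(330.6,294.5)),('tape',0,(393,158.9),(414.5,221.3)),('needle',0,(331.9,183.2),(344.6,198.9))]:
    print(n,bp(t,*a,z),bp(s,*b,z) if b else '')
for n in ['top','scene']:
    im=cv2.imread(f'pics/{n}0.png'); 
    x=im[120:320,220:440] if n=='top' else im[100:330,230:470]
    k=3 if n=='top' else 2.6
    cv2.imwrite(f'pics/{n}0c.png',cv2.resize(x,None,fx=k,fy=k,interpolation=cv2.INTER_CUBIC))
E
```

```text
axis [ 0.6368 -0.0084  0.05  ] [ 0.6276 -0.0059  0.05  ]
lens [ 0.5739 -0.1057  0.05  ] 
sample [0.4842 0.0675 0.004 ] [0.4819 0.0639 0.004 ]
mark [0.4794 0.0478 0.04  ] [0.4847 0.0511 0.04  ]
seat [0.4889 0.0694 0.    ] [0.4877 0.0687 0.    ]
dropper [0.6575 0.1537 0.    ] [0.6539 0.153  0.    ]
mailer [ 0.432  -0.1167  0.    ] [ 0.4272 -0.1185  0.    ]
tape [ 0.6928 -0.1541  0.    ] [ 0.6846 -0.155   0.    ]
needle [ 0.636  -0.0089  0.    ] [0.6386 0.0023 0.    ]
```

View pics/top0.png

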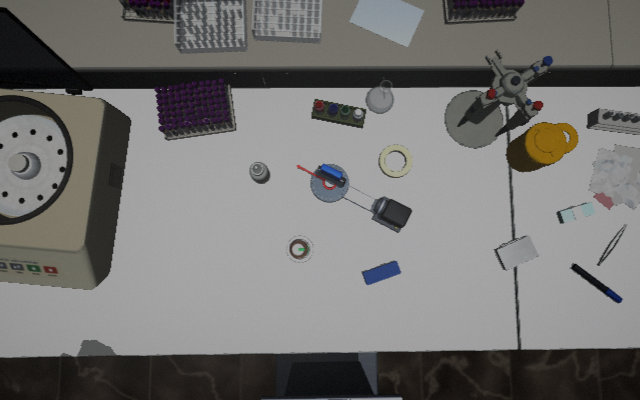

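View pics/top0c.png

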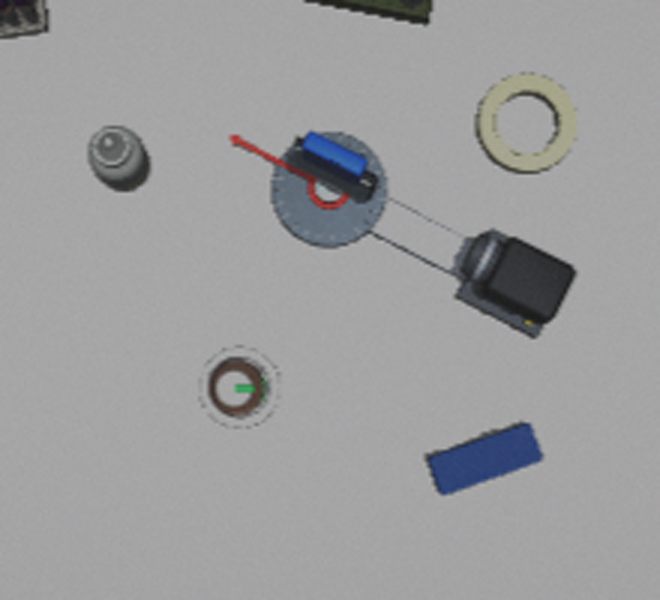

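View pics/scene0c.png

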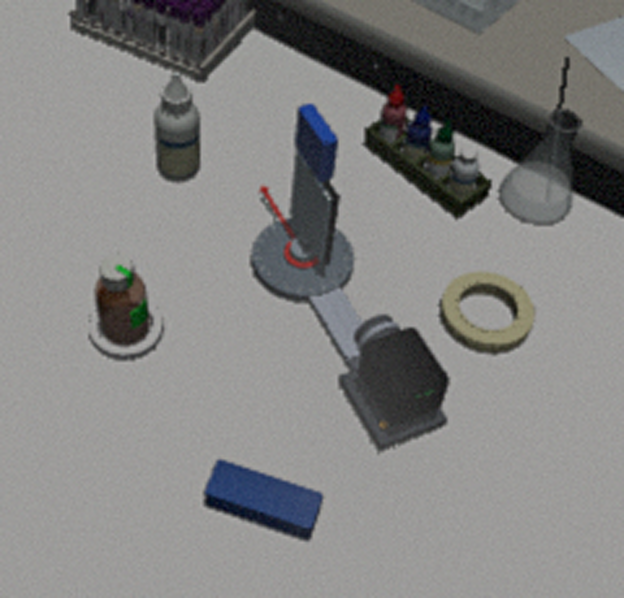

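Top view: mirror axis near pixel (330,181), camera to its lower right, and bottle at (299,248) with its green stripe pointing right (world −y). The needle points up and to the left. I'll refine this with the wrist camera.

```bash
cat >> h.py <<'E'
def down(yaw): return (R.from_euler('z',yaw,degrees=True)*R.from_euler('x',180,degrees=True)).as_rotvec()
def near(p,yaw):
    q=manip.inverse_kinematics(p,down(yaw)); return q
E
python3 - <<'E'
from h import *
print(manip.inverse_kinematics([.49,.03,.33],down(180)))
manip.goto([.49,.03,.33],down(180))
s=manip.state();im=manip.capture('wrist');cv2.imwrite('pics/w1.png',im)
C=cam('wrist',s);print(s['t'],s['joints'],s['eef_pos'])
for l,z in [('axis',.05),('lens',.05),('sample',.004),('mark',.04),('seat',0),('handle',.0)]:
    for d in manip.mark_of(l,'wrist')[:2]:
        u,v=d['location'][1]*640,d['location'][0]*400
        print(l,round(d['conf'],2),round(u,1),round(v,1),bp(C,u,v,z))
print(manip.state()['t'])
E
```

```text
[-0.0951  0.2166  1.4142  0.      1.5108 -1.6659]
3.1833 [-0.0939  0.2167  1.4144  0.0003  1.5107 -1.6656] [0.4899 0.0307 0.3299]
axis 0.65 293.1 269.0 [0.6365 0.0001 0.05  ]
axis 0.45 330.5 156.6 [0.4837 0.049  0.05  ]
lens 0.73 214.5 226.6 [ 0.576  -0.1022  0.05  ]
lens 0.73 294.3 268.8 [0.6362 0.0017 0.05  ]
sample 0.7 340.7 149.9 [0.4809 0.0648 0.004 ]
mark 0.58 328.8 158.3 [0.4873 0.0473 0.04  ]
seat 0.56 344.3 149.3 [0.4805 0.0701 0.    ]
3.5333
```

View pics/w1.png

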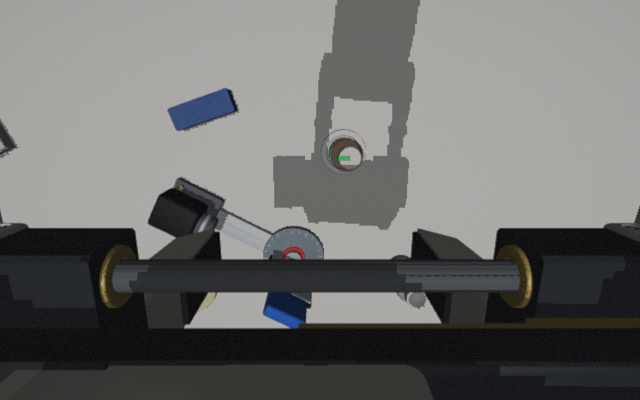

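The wrist view shows the seat at about (343,150) with the stripe pointing left, and the mirror foot at (293,255) partly hidden by the gripper. One more view from further forward.

Run:
```python
from h import *
manip.goto([.61,.03,.33],down(180))
s=manip.state();im=manip.capture('wrist');cv2.imwrite('pics/w2.png',im)
np.save('w2.npy',np.r_[s['eef_pos'],s['eef_rot']])
C=cam('wrist',s);print(s['t'],s['joints'],s['eef_pos'])
for l,z in [('axis',.05),('lens',.05),('sample',.004),('mark',.04),('seat',0),('handle',.0),('sight_needle',0)]:
    for d in manip.mark_of(l,'wrist')[:2]:
        u,v=d['location'][1]*640,d['location'][0]*400
        print(l,round(d['conf'],2),round(u,1),round(v,1),bp(C,u,v,z))
cv2.imwrite('pics/w2c.png',cv2.resize(im[0:260,160:420],None,fx=2.2,fy=2.2,interpolation=cv2.INTER_CUBIC))
```

```text
4.0833 [-0.0762  0.4612  1.0639  0.      1.6184 -1.6471] [0.61   0.0301 0.329 ]
axis 0.7 289.0 182.4 [ 0.636  -0.0039  0.05  ]
lens 0.61 204.7 137.2 [ 0.5794 -0.1064  0.05  ]
sample 0.89 342.8 58.5 [0.483  0.0647 0.004 ]
mark 0.63 328.6 55.0 [0.4837 0.0452 0.04  ]
seat 0.72 346.4 58.9 [0.483  0.0697 0.    ]
sight_needle 0.63 292.5 175.4 [ 0.6366 -0.0028  0.    ]
```

View pics/w2c.png

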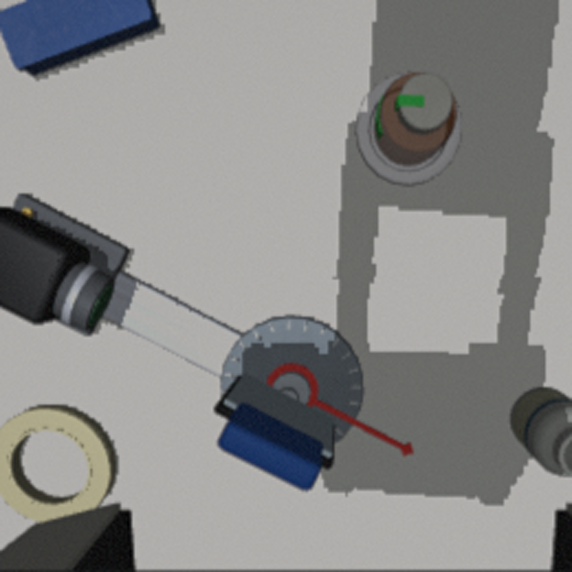

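Run:
```python
from h import *
a=np.load('w2.npy');W=cam('wrist',dict(eef_pos=a[:3],eef_rot=a[3:]));T=cam('top');S=cam('scene')
print('seat rim', bp(W,160+409/2.2,128/2.2,.008),bp(T,220+240/3,120+387.5/3,.01),bp(S,230+126/2.6,100+318/2.6,.01))
print('cap top',bp(W,160+426/2.2,100/2.2,.086),bp(T,220+235/3,120+387/3,.086),bp(S,230+117/2.6,100+271/2.6,.086))
print('cap edge stripe',bp(W,160+396/2.2,101/2.2,.086),bp(T,220+256/3,120+388/3,.086))
print('hub',bp(W,160+292.5/2.2,384/2.2,.014),bp(T,220+328/3,120+189/3,.014),bp(S,230+300/2.6,100+250/2.6,.014))
print('needle tip',bp(W,160+412/2.2,452/2.2,.014),bp(T,220+232/3,120+139/3,.014),bp(S,230+264/2.6,100+188/2.6,.014))
print('handle top',bp(W,160+272/2.2,455/2.2,.168),bp(T,220+335/3,120+152/3,.168))
print('h ends',bp(W,160+225/2.2,435/2.2,.168),bp(W,160+316/2.2,475/2.2,.168))
print('foot',bp(W,160+292/2.2,387/2.2,.012),bp(T,220+328.5/3,120+188.5/3,.012))
# color-based cap top
for n,C,f in [('w',W,'pics/w2.png'),('t',T,'pics/top0.png')]:
    im=cv2.imread(f).astype(int); b,g,r=im[...,0],im[...,1],im[...,2]
    m=(g>r+50)&(g>b+40); v,u=np.nonzero(m)
    print(n,len(u),u.min(),u.max(),v.min(),v.max(),u.mean(),v.mean())
```

```text
seat rim [0.4832 0.0684 0.008 ] [0.4825 0.0664 0.01  ] [0.4873 0.0693 0.01  ]
cap top [0.4804 0.0701 0.086 ] [0.4809 0.0675 0.086 ] [0.4767 0.0637 0.086 ]
cap edge stripe [0.4808 0.0556 0.086 ] [0.48   0.0525 0.086 ]
hub [ 0.6327 -0.0011  0.014 ] [ 0.6344 -0.0025  0.014 ] [ 0.6361 -0.0004  0.014 ]
needle tip [0.6765 0.0739 0.014 ] [0.6742 0.0713 0.014 ] [0.6755 0.0689 0.014 ]
handle top [ 0.6345 -0.0002  0.168 ] [ 0.6359 -0.0035  0.168 ]
h ends [ 0.6256 -0.02    0.168 ] [0.6434 0.0186 0.168 ]
foot [ 0.635  -0.0016  0.012 ] [ 0.6351 -0.003   0.012 ]
w 56 332 352 43 59 345.39285714285717 46.017857142857146
t 16 299 304 248 250 301.1875 249.0
```

Run:
```python
from h import *
b=[.4822,.0686]
manip.goto(b+[.15],down(90))
manip.move_straight(b+[.034],speed=.1,max_force=15)
print(manip.state()['eef_pos'])
manip.gripper_to(.03,8)
s=manip.state();print(s['t'],s['opening'],s['wrist_force'],s['joints'])
manip.goto(b+[.034],down(90+64.3))
s=manip.state();print(s['t'],s['opening'],s['wrist_force'],s['eef_pos'],s['joints'])
manip.gripper_to(.09)
manip.move_straight(b+[.2],speed=.15)
manip.goto([.55,.03,.33],down(180))
s=manip.state();im=manip.capture('wrist');cv2.imwrite('pics/w3.png',im)
np.save('w3.npy',np.r_[s['eef_pos'],s['eef_rot']])
t=manip.capture('top');cv2.imwrite('pics/t3.png',t)
print(manip.state()['t'])
a=cv2.resize(im[0:260,200:420],None,fx=2.2,fy=2.2,interpolation=cv2.INTER_CUBIC)
cv2.imwrite('pics/w3c.png',a)
```

```text
[0.4826 0.0686 0.0345]
8.1 0.040041042506711984 [-1.0197  0.2263 -0.7312] [-0.0162  0.5273  1.8592  0.      0.7552 -0.0162]
9.1417 0.040304007900038075 [-0.4927  0.5418  0.5378] [0.4822 0.0686 0.034 ] [-0.0162  0.5273  1.8591  0.      0.7551 -1.137 ]
12.1
```

View pics/w3c.png

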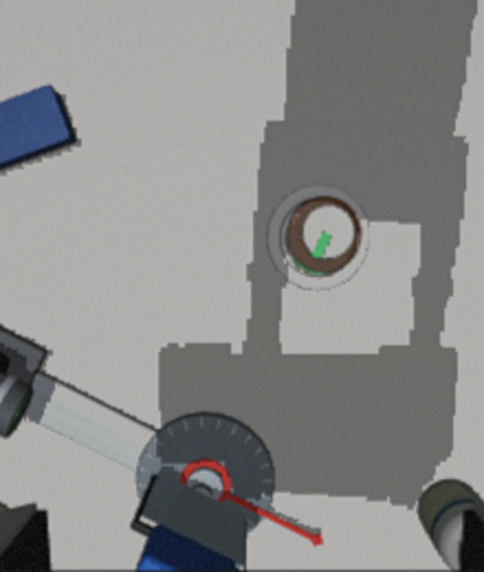

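The stripe now runs from (328,233) to (317,258) in the crop, straight towards the mirror hub at (206,482). The bottle is still centred in its seat. Next, the handle.

Run:
```python
from h import *
a=[.635,-.0015]
manip.goto(a+[.26],down(61.5))
manip.move_straight(a+[.133],speed=.1,max_force=10)
print(manip.state()['eef_pos'])
manip.gripper_to(.005,35)
s=manip.state();print(s['t'],s['opening'],s['wrist_force'],s['moment'])
for k in range(1,5):
    manip.goto(a+[.133],down(61.5+47.2*k/4))
    s=manip.state();print(s['t'],s['opening'],s['wrist_force'],s['moment'])
manip.sleep(.3)
for n in ['top','scene','wrist']:
    s=manip.state();cv2.imwrite(f'pics/{n}4.png',manip.capture(n))
np.save('w4.npy',np.r_[s['eef_pos'],s['eef_rot']])
print(s['t'],s['eef_pos'])
im=cv2.imread('pics/top4.png');cv2.imwrite('pics/top4c.png',cv2.resize(im[120:300,230:430],None,fx=3.3,fy=3.3,interpolation=cv2.INTER_CUBIC))
im=cv2.imread('pics/scene4.png');cv2.imwrite('pics/scene4c.png',cv2.resize(im[100:330,230:470],None,fx=2.6,fy=2.6,interpolation=cv2.INTER_CUBIC))
```

```text
[ 0.6354 -0.0016  0.1338]
16.45 0.013804498875720946 [ 4.8951 -1.9186 -2.1529] [-0.3139 -0.2798  0.1599]
16.7667 0.013836283305815714 [ 4.9654 -1.6743 -2.1249] [-0.3737 -0.4516  0.0203]
17.0833 0.013743960270747034 [ 5.0999 -1.8058 -2.4863] [-0.3979 -0.4633 -0.0507]
17.4 0.013883431899503376 [ 4.649  -2.0064 -2.3104] [-0.4284 -0.5035 -0.096 ]
17.7167 0.013679697595261903 [ 4.9608 -1.8652 -2.7266] [-0.4055 -0.5334 -0.0553]
18.1167 [ 0.6354 -0.0018  0.133 ]
```

View pics/top4c.png

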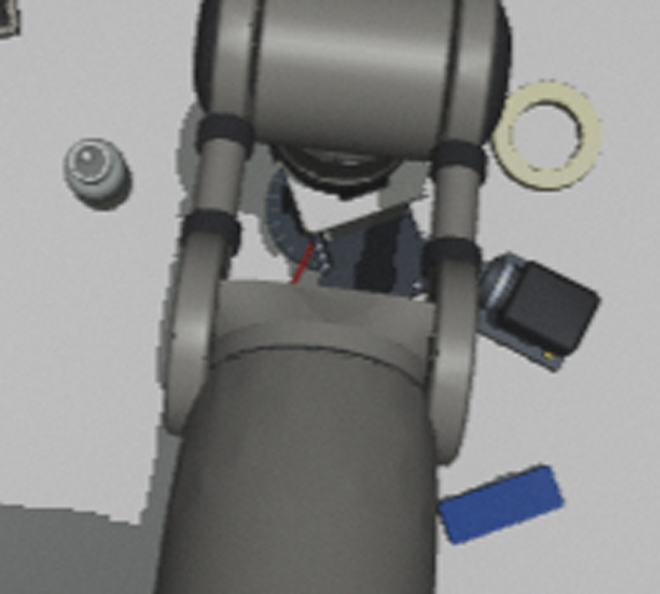

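View pics/scene4c.png

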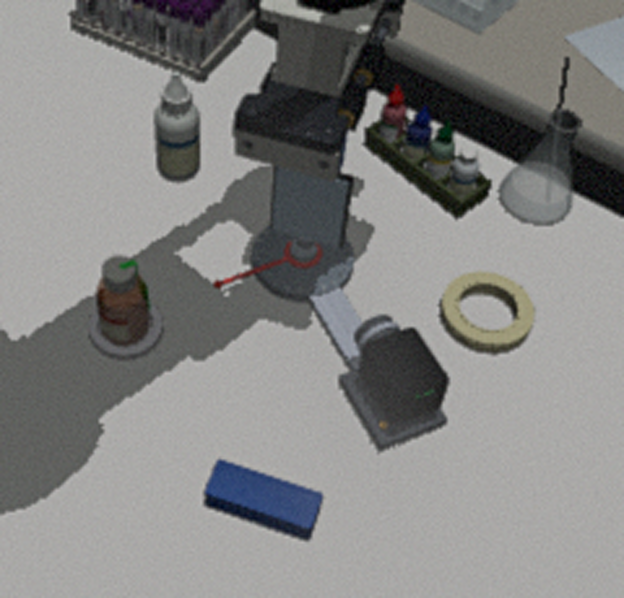

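View pics/wrist4.png

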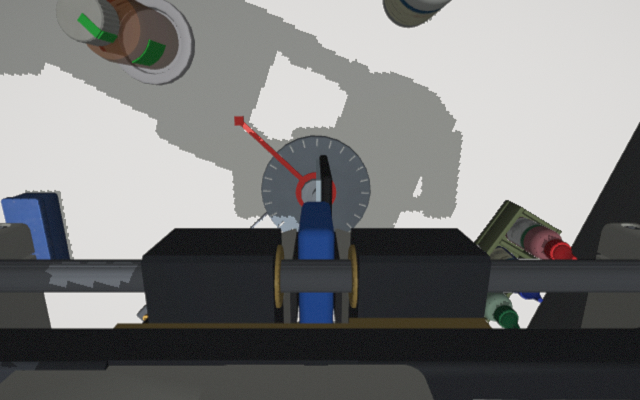

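The wrist view shows the needle from the hub at (317,188) to its tip at (239,121), with the mark's patch at (149,51). I'll work out the offset from these.

Run:
```python
from h import *
a=np.load('w4.npy');W=cam('wrist',dict(eef_pos=a[:3],eef_rot=a[3:]));S=cam('scene')
im=cv2.imread('pics/wrist4.png').astype(int); b,g,r=im[...,0],im[...,1],im[...,2]
m=((g>r+50)&(g>b+40)).astype(np.uint8); n,l,st,c=cv2.connectedComponentsWithStats(m); print(st[1:].tolist(),c[1:].tolist())
i=1+np.argmax(np.where(c[1:,0]>120,st[1:,4],0)); pm=bp(W,*c[i],.04)
sm=bp(S,230+142/2.6,100+295/2.6,.04)
for nm,h,t,k,seat in [('wrist',bp(W,317,188,.014),bp(W,239,121,.014),pm,bp(W,151,42,.009)),('scene',bp(S,230+302/2.6,100+251/2.6,.014),bp(S,230+217/2.6,100+286/2.6,.014),np.array([.5015,.06,.04]),bp(S,230+126/2.6,100+326/2.6,.009))]:
    d=(t-h)[:2]; L=np.linalg.norm(d); d/=L; e=(k-h)[:2]
    print(nm,h,t,'mark',k,'seat',seat,'len',L,'ang',np.degrees(np.arctan2(d[1],d[0])),'markang',np.degrees(np.arctan2(e[1],e[0])),'off',d[0]*e[1]-d[1]*e[0])
    m2=(k-seat)[:2];x=(h-k)[:2];print(' mark dir',np.degrees(np.arctan2(m2[1],m2[0])),'to axis',np.degrees(np.arctan2(x[1],x[0])))
s=manip.state();print(s['t'],s['opening'],s['dq'])
```

```text
[[77, 13, 28, 26, 266], [106, 33, 1, 1, 1], [107, 36, 1, 1, 1], [112, 39, 1, 1, 1], [114, 38, 1, 1, 1], [132, 40, 19, 23, 65], [152, 43, 1, 1, 1], [155, 43, 1, 1, 1], [161, 45, 1, 1, 1], [151, 47, 1, 1, 1], [149, 49, 3, 2, 3], [159, 49, 1, 1, 1], [161, 48, 3, 2, 4], [154, 50, 1, 1, 1], [156, 50, 2, 2, 2], [161, 51, 1, 1, 1], [152, 52, 1, 1, 1], [158, 52, 1, 1, 1], [151, 55, 1, 1, 1], [154, 54, 3, 3, 4], [158, 54, 2, 2, 2], [146, 56, 1, 1, 1], [144, 61, 2, 2, 2], [147, 60, 1, 1, 1], [150, 61, 1, 2, 2], [152, 60, 1, 1, 1], [148, 63, 1, 1, 1], [152, 62, 2, 1, 2]] [[90.10526315789474, 26.090225563909776], [106.0, 33.0], [107.0, 36.0], [112.0, 39.0], [114.0, 38.0], [142.75384615384615, 52.2], [152.0, 43.0], [155.0, 43.0], [161.0, 45.0], [151.0, 47.0], [150.0, 49.333333333333336], [159.0, 49.0], [161.75, 48.5], [154.0, 50.0], [156.5, 50.5], [161.0, 51.0], [152.0, 52.0], [158.0, 52.0], [151.0, 55.0], [155.25, 55.0], [158.5, 54.5], [146.0, 56.0], [144.5, 61.5], [147.0, 60.0], [150.0, 61.5], [152.0, 60.0], [148.0, 63.0], [152.5, 62.0]]
wrist [0.6358 0.0015 0.014 ] [0.5623 0.0329 0.014 ] mark [0.4949 0.0588 0.04  ] seat [0.4845 0.0673 0.009 ] len 0.07990386155116339 ang 156.87168968554744 markang 157.8635761786733 off 0.0026325357538789715
 mark dir -39.22599259089656 to axis -22.1364238213267
scene [ 0.6363 -0.0025  0.014 ] [0.5591 0.0303 0.014 ] mark [0.5015 0.06   0.04  ] seat [0.4817 0.0643 0.009 ] len 0.08392898916997568 ang 157.02530598386411 markang 155.14605369109492 off -0.004872959018822003
 mark dir -12.294402941763199 to axis -24.853946308905073
18.1667 0.013723105431780505 [ 0.0007  0.0005  0.0005  0.0004  0.     -0.0005]
```

Run:
```python
from h import *
a=np.load('w3.npy');W=cam('wrist',dict(eef_pos=a[:3],eef_rot=a[3:]))
p=bp(W,200+327/2.2,232/2.2,.086);q=bp(W,200+317.5/2.2,256/2.2,.086);d=q-p;print('stripe dir',np.degrees(np.arctan2(d[1],d[0])))
s=manip.state();print(s['opening'],s['moment'])
manip.finish_job();print(manip.state()['t'])
```

```text
stripe dir -21.215876881166064
0.013723105431780505 [-0.3908 -0.5762 -0.0638]
the job is handed in; nothing more can be done
the job is handed in; nothing more can be done
```

I turned the bottle to face the mirror, then turned the mirror to the mark, and handed the job in still holding the handle. It took about 18 s of the 48 s allowed, and no verdict was reported.

**Bottle:** I gripped its body, turned it about 64° in its seat and let go. A wrist picture taken afterwards showed it standing in its seat. The cap stripe pointed about −21°, against about −22° to −25° towards the mirror axis, well inside the roughly ±15° allowed.

**Mirror:** I took the handle from above with a 35 N grip set and turned it about 47°. The fingers were 13.7 mm apart on the 14 mm bar, and the arm was still. The fingers stayed about 20 mm above the frame and glass.

**Needle:** Its line passes about 3 mm from the mark by the wrist camera. By the scene camera it is about 5 mm off on the other side, using an estimated mark position. The limit is 18 mm.

**Where checks disagreed:** Working out the mark's direction from the patch and seat pixels gave −39° in the wrist view. The scene view gave −12°, but with the estimated mark position rather than a measured one. That baseline is only about 20 mm and the patch showed only in part, so I relied on the stripe. The pictures showed no sign that the squeeze bottle, slide box or tape had moved, though I did not measure them again.

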